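# Find the bayonet cap that fits a filter cell, key it and hold it home

### The job

Of the two blue knurled caps, which look alike, only one goes over the spigot of the steel filter cell: try them, and stand the one that does not fit upright on the bench. Turn the fitting cap, without forcing it, until the keyways hidden inside it drop over the three pins, then push it down against the spring until its rim sits fully home on the shoulder, leaving the petri dish, amber bottle and tape roll where they are. Finish while still gripping the cap and holding it pushed home: the spring lifts it if you let go.

Things in the scene. Friction and masses are not known exactly. Their poses are not given: they have to be found in the camera images.
- cap_a: One of two loose round caps, alike outside, open below, 48 mm high, 0.09 to 0.19 kg, standing on the rim. Origin: centre of the rim; z up along its axis. Grip it by the solid blue knurled band, 48 mm in diameter, 26 to 44 mm above the rim; below it a black skirt 44 mm in diameter, on top a steel port 15 mm in diameter, 4 mm high. Which of the two fits is not given.
- cap_b: The other cap. One cap has a plain bore of 19 mm: it stops on the spigot's top face, rim at 80 mm. The one that fits has a 30.4 mm bore, flat ceiling 26 mm up, and three straight keyways 120 degrees apart, 9 mm wide, from the rim up; unseen from outside, their angle to the cap's x axis differs each time and is not given. A turn of up to 120 degrees either way finds the pins.
- filter_cell: Fixed steel filter cell. Origin: centre of the underside of its base plate (110 x 110 x 12 mm, on the bench); z up along the spigot. Three radial pins 5 mm thick, 120 degrees apart, one towards its own +x, stand 4.5 mm out of the spigot, tops at 70 mm: the fitting cap, unkeyed, rests on them with its rim at 70 mm. A short outlet nipple, below the shoulder, points to +x.
- spigot_top (a point): Centre of the top face of the round spigot, 80 mm above the cell's underside; z up. The spigot is 28 mm in diameter, chamfered over its top 4 mm, and rises from the shoulder. It centres the fitting cap, which drops when its keyways are within about 0.12 rad of the pins.
- shoulder (a point): Centre of the flat shoulder, 49 mm in diameter, 58 mm above the cell's underside, at the foot of the spigot. The cap's rim sits on it when home, 12 mm below where an unkeyed cap rests.
- plunger (a joint): White spring plunger 16 mm in diameter in the middle of the spigot, standing 10 mm above its top. 0 = up, grows (m) as it is pressed. A keyed cap's ceiling meets it when the rim is 6 mm above the shoulder, and has pressed it in by 0.006 m when home. The spring pushes with 3 N at 0 and 10 N at home, so a cap let go rises again.
- petri_dish: Closed beige petri dish, about 86 mm across and 15 mm high, loose on the bench; bystander. Origin: centre of its underside.
- amber_bottle: Brown reagent bottle with black cap, 54 mm in diameter, 94 mm high, loose; bystander. Origin: centre of its underside.
- tape: Yellow tape roll lying flat, 94 mm across, 19 mm high, loose; bystander. Origin: centre of its underside.
There are look-alikes about, which are no part of the job. Leave any purple, red or white look-alike of the cap_a alone.

How it is judged:
By the outcome, as a careful person would: the job done as asked, in the order asked, and still so for the second after the job is handed in, while the arm keeps its last pose, push and grip.
It also fails if it takes over 64 s, if anything falls off the work surface, if the arm or the gripper's body presses on something with over 40 N, if the wrist force passes 120 N, or if a joint passes its speed limit or range.

### The arm

A 7-joint arm with a two-finger parallel gripper is mounted at the origin on a cart in front of the work surface, level with it; the furniture and walls round the work are solid. World frame = base frame: x ahead of the robot, y to its left, z up, the work surface at z = 0. Lengths are in m, angles in rad, forces in N, time in s.
With the tool pointing down it reaches from about 0.425 to 0.875 m from the base axis. Payload 8.4 kg.
Tool frame: the origin (TCP) lies at the very end of the fingers, on their centre line; the grasp point (between the pads) lies 19 mm behind it; z points along the fingers, y is the direction in which the jaws open and shut (so a half turn about z gives the same grasp; the last joint's range is limited). The gripper opens to 87 mm and grips with 3 to 60 N. Pads are 19 mm wide; open, the fingers measure 117 mm over their backs; the gripper's body (75 mm by 190 mm) begins 51 mm behind the grasp point.
Start: joints at [-1.24, 0.333, 0.04, 1.465, -0.013, 1.343, -0.059], TCP at [0.271, 0.591, 0.223] pointing down, gripper open.
Joint ranges: [-2.58, 2.58], [-0.38, 2.09], [-1.3, 1.39], [0.25, 2.4], [-1.5, 4.64], [0.08, 2.09], [-2.65, 2.65]. Speed limits (rad/s): [2.22, 2.22, 2.79, 2.79, 3.14, 3.14, 3.14].

### API

Orientations are given as a rotation vector (axis times angle).
In Python, from plant import env gives the robot as it stands. The module is installed in compiled form; this text tells all that it offers.
- The arm moves only by the tool move_arm, never from a script. Its argument "rows" is a list of rows, each a list of 5 numbers: the finger opening in mm, from 0 to 87, then the shift along the tool's x, y, z in mm, then the turn about the tool's z in degrees. In form: [[gripper, x, y, z, spin], ...]. A call has 1 to 20 rows; each row is the pose to reach, as a shift and turn from the pose commanded when the call began, along the tool's axes at that moment; what a row does not reach only later rows make up. A row lasts 1/12 s, in which the tool goes at most 41.7 mm and 7.16 degrees, less where a joint would pass 70% of its speed; a pose out of reach is approached as far as the arm can. A call with a gripper value outside its range is refused whole. The fingers move at their own pace and stop on an object; "newtons" is the grip in N (left out, the last holds). Time passes only in rows, so rows that repeat a pose let the fingers close. It gives the time, the measured TCP pose, the force and the opening at its end, in the units of the state.
- env.get_state(): the state, without advancing time (a new reading comes with each control period).
- env.grab_frame(name): name is "scene" or "top" or "wrist"; returns (picture, depth): 400x640x3 uint8, red, green, blue; 400x640 float32, m along the optical axis (not along the pixel's ray), 0 where there is no reading.
- env.camera_info(name): a dict with "fovy" (degrees; the focal length in pixels is half the picture's height over the tangent of half this angle, whatever the lens; pixels are square), "cx", "cy" (the principal point, pixels), "rvec" (rotation vector, rad) and "tvec" (3), from world to camera coordinates, as OpenCV has them. Camera axes: x right, y down, z forward; pixel columns grow to the right and rows downward; lengths in m; the calibration is good to about 2 mm. A picture is of the moment at which its call begins: read the wrist's pose just before it. camera_info takes no time and is no camera call; for the wrist camera it gives the pose at the moment of the call.
- env.job_done(): hands the job in, once; it reports no verdict.
The state is a dict: "clock": time; "joint_pos": joint angles; "qd": joint speeds; "effort": joint torques, N m; "ee_pos": TCP position; "orientation": TCP orientation; "ft_force": force on the tool from outside, world axes, zero at the start; "ft_torque": the same for the moment, N m; "opening": finger opening in m.
Only numpy, scipy, OpenCV 4.12 (cv2) and the standard library are available. Lean on these libraries where they do the work, as an engineer would, in place of code of your own. Each camera call takes 0.05 s, during which the arm holds its last target.

## Working session

There is one attempt and no reset: what is moved stays moved. The work goes in short steps, Python scripts to look and compute and a tool call to move; the robot and the scene stay as the last step left them, time stands still between calls to the robot, and variables do not carry over. Pictures are saved under pics/ and viewed, and the job is handed in when it is done.

Besides the shell and the picture viewer there is one more tool, called after "Request:" as name([rows], argument=value, ...), one row to a line, values as JSON. move_arm: Moves the arm, as the interface text tells. Its arguments: {"type":"object","properties":{"rows":{"type":"array","items":{"type":"array","items":{"type":"number"}}},"newtons":{"type":"number"}},"required":["rows"]}

```bash
mkdir -p pics; cat > h.py <<'E'
import numpy as np, cv2
from plant import env
def snap(n,f):
    ci=env.camera_info(n); p,d=env.grab_frame(n)
    cv2.imwrite(f'pics/{f}.png',p[:,:,::-1]); np.savez(f'pics/{f}.npz',p=p,d=d,**{k:np.array(ci[k]) for k in ci}); return p,d,ci
def world(d,ci):
    f=200/np.tan(np.radians(float(ci['fovy']))/2)
    v,u=np.mgrid[0:400,0:640]
    c=np.stack([(u-ci['cx'])/f*d,(v-ci['cy'])/f*d,d],-1)
    R=cv2.Rodrigues(np.array(ci['rvec'],float))[0]
    return (c-np.array(ci['tvec']).ravel())@R
def st():
    s=env.get_state()
    for k in s: print(k,np.round(s[k],4))
    print(np.round(cv2.Rodrigues(np.array(s['orientation']))[0],3))
E
python3 - <<'E'
from h import *
st()
for n in ['scene','top','wrist']:
    p,d,ci=snap(n,n+'0'); print(n,ci)
E
```

```text
clock 0.0
joint_pos [-1.2402  0.3339  0.0399  1.4663 -0.0134  1.3433 -0.0585]
qd [ 0.0022  0.0018  0.0001 -0.0001 -0.0024 -0.0032 -0.0005]
effort [ 3.00000e-04 -6.56376e+01  1.33540e+00 -4.03793e+01 -5.97000e-02
  4.52000e-02  1.00000e-04]
ee_pos [0.2707 0.5904 0.2217]
orientation [-6.6990e-01 -3.0691e+00  2.5000e-03]
ft_force [-0.2917  0.2104 -0.7837]
ft_torque [0.0032 0.033  0.0036]
opening 0.0871
[[-0.909  0.417 -0.001]
 [ 0.417  0.909 -0.002]
 [-0.    -0.002 -1.   ]]
scene {'fovy': 44.991364091730084, 'cx': 317.43274435744263, 'cy': 190.39027582916557, 'rvec': array([ 2.00583384, -0.92841822,  0.50777435]), 'tvec': array([-0.19530551,  0.28958927,  1.01426189])}
top {'fovy': 56.05942485803291, 'cx': 315.85379307773326, 'cy': 195.74357467041625, 'rvec': array([ 2.18600451, -2.15150669,  0.09926134]), 'tvec': array([0.11112375, 0.47388174, 0.87389955])}
wrist {'fovy': 69.40401886065942, 'cx': 322.51169604138613, 'cy': 193.5126397868258, 'rvec': array([-2.4366259 , -1.5642167 , -0.22020169]), 'tvec': array([-0.64908299, -0.03352333,  0.38901885])}
```

View pics/scene0.png

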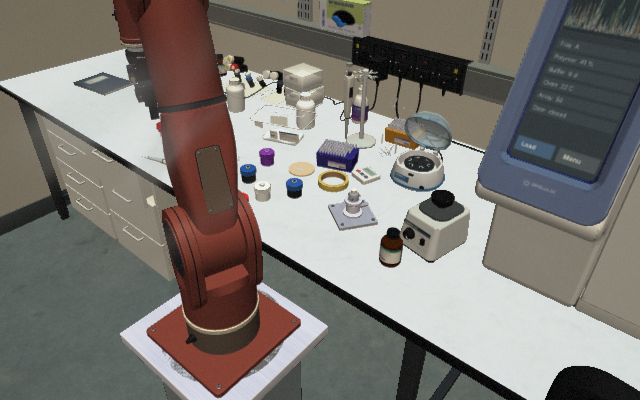

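View pics/top0.png

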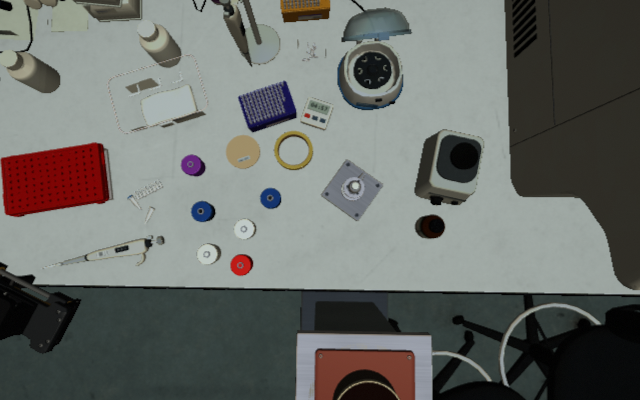

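View pics/wrist0.png

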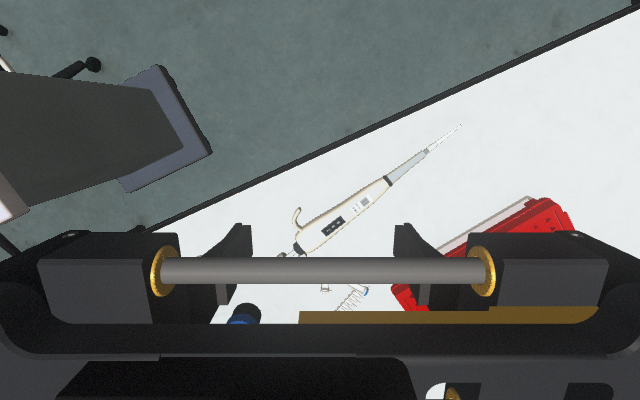

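The top view shows the blue caps at about (203,211) and (270,198), with the cell at (353,187). The dish is at (243,151), the tape at (293,150) and the bottle at (430,226). The purple, red and white caps are look-alikes. Next I'll measure positions.

```bash
python3 - <<'E'
from h import *
z=np.load('pics/top0.npz'); ci={k:z[k] for k in z}; W=world(z['d'],ci); p=z['p'].astype(int)
print('bench',np.round([W[240,330],W[120,220],W[250,150]],4))
def reg(u0,v0,r,zlo,zhi,m=None):
    s=np.zeros((400,640),bool); s[v0-r:v0+r,u0-r:u0+r]=1
    s&=(W[...,2]>zlo)&(W[...,2]<zhi)
    if m is not None:s&=m
    P=W[s]; (c,r_)=cv2.minEnclosingCircle(P[:,:2].astype(np.float32)*1000)
    print((u0,v0),len(P),'mean',P.mean(0).round(4),'circ',np.round(c,1),round(r_,1),'zmax',np.percentile(P[:,2],[50,98]).round(4))
for n,u,v in [('A',203,211),('B',270,198),('pur',192,165),('w1',245,229),('w2',208,254),('red',241,265)]:
    print(n); reg(u,v,18,.038,.0465); reg(u,v,18,.0465,.06)
print('cell');reg(353,187,35,.075,.085);reg(353,187,35,.085,.1);reg(353,187,35,.053,.062);
s=(W[...,2]>.008)&(W[...,2]<.016);s[:, :318]=0;s[:,387:]=0;s[:150]=0;s[225:]=0
P=W[s][:,:2].astype(np.float32)*1000; print('base',cv2.minAreaRect(P))
reg(430,226,20,.085,.11);reg(243,151,22,.008,.02);reg(293,150,24,.012,.025)
big=cv2.resize(z['p'][130:280,170:400,::-1],None,fx=3.4,fy=3.4,interpolation=cv2.INTER_CUBIC);cv2.imwrite('pics/topz.png',big)
z=np.load('pics/scene0.npz');big=cv2.resize(z['p'][140:240,220:420,::-1],None,fx=4,fy=4,interpolation=cv2.INTER_CUBIC);cv2.imwrite('pics/scz.png',big)
E
```

```text
bench [[0.3672 0.0828 0.001 ]
 [0.6607 0.3615 0.001 ]
 [0.3363 0.5163 0.0045]]
A
(203, 211) 275 mean [0.4305 0.3854 0.0443] circ [431.2 386.7] 24.5 zmax [0.0446 0.0464]
(203, 211) 62 mean [0.4313 0.3855 0.0481] circ [431.1 385.9] 22.5 zmax [0.0476 0.0511]
B
(270, 198) 236 mean [0.4641 0.2257 0.0447] circ [464.3 225.5] 23.9 zmax [0.0448 0.0464]
(270, 198) 86 mean [0.4638 0.2266 0.0478] circ [463.5 226.4] 21.8 zmax [0.0475 0.0507]
pur
(192, 165) 259 mean [0.5394 0.4143 0.0442] circ [540.5 416.1] 25.0 zmax [0.0445 0.0464]
(192, 165) 75 mean [0.5406 0.4148 0.0482] circ [540.3 414.8] 21.7 zmax [0.0477 0.052 ]
w1
(245, 229) 252 mean [0.3911 0.2846 0.0445] circ [391.5 285.3] 24.5 zmax [0.0448 0.0464]
(245, 229) 78 mean [0.3909 0.2833 0.0483] circ [391.3 284.9] 22.7 zmax [0.0478 0.0524]
w2
(208, 254) 256 mean [0.3328 0.3667 0.0444] circ [332.6 368.1] 24.6 zmax [0.0447 0.0464]
(208, 254) 94 mean [0.3313 0.3687 0.048 ] circ [333.4 367.6] 22.3 zmax [0.0475 0.0522]
red
(241, 265) 260 mean [0.3095 0.2892 0.0445] circ [309.2 290.1] 24.3 zmax [0.0446 0.0464]
(241, 265) 91 mean [0.3084 0.2904 0.0481] circ [309.1 290.5] 22.6 zmax [0.0476 0.0513]
cell
(353, 187) 77 mean [0.4891 0.0338 0.0802] circ [490.   32.9] 13.9 zmax [0.0803 0.0841]
(353, 187) 40 mean [0.4904 0.033  0.0913] circ [490.4  33. ] 7.9 zmax [0.0912 0.0946]
(353, 187) 203 mean [0.4892 0.0335 0.0593] circ [490.3  32.9] 24.4 zmax [0.0594 0.0615]
base ((490.2027282714844, 32.845489501953125), (109.8661880493164, 109.99565887451172), 55.30162048339844)
(430, 226) 165 mean [ 0.4044 -0.1448  0.0942] circ [ 404.9 -145.9] 15.2 zmax [0.0946 0.0974]
(243, 151) 300 mean [0.5803 0.3001 0.0102] circ [591.1 293.5] 53.9 zmax [0.009  0.0173]
(293, 150) 466 mean [0.5855 0.1769 0.0196] circ [596.8 164.2] 64.1 zmax [0.0199 0.0229]
```

View pics/topz.png

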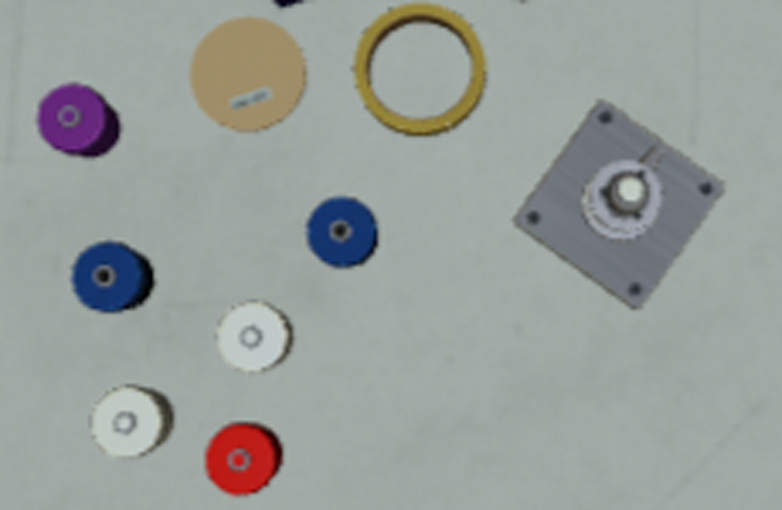

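View pics/scz.png

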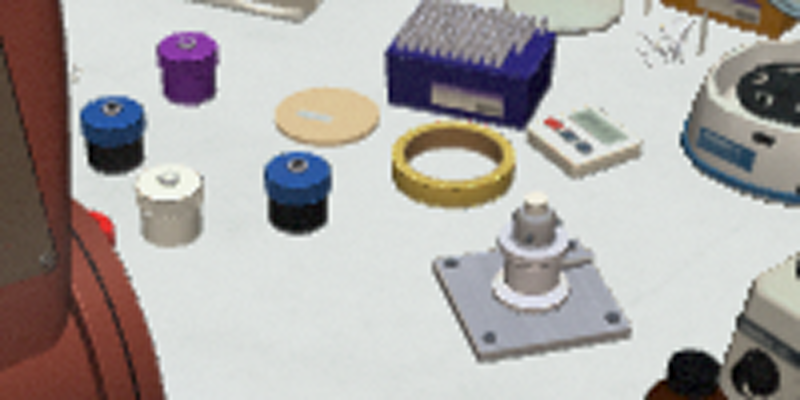

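```bash
cat >> h.py <<'E'
def plan(x,y,z,dx=0,dy=0):
    "mm target of TCP -> tool shift from measured pose"
    s=env.get_state(); R=cv2.Rodrigues(np.array(s['orientation']))[0]
    d=np.array([x,y,z])-s['ee_pos']*1000 if not isinstance(s['ee_pos'],list) else np.array([x,y,z])-np.array(s['ee_pos'])*1000
    print('shift',(R.T@d).round(1),'yaw_y',np.degrees(np.arctan2(R[1,1],R[0,1])).round(1),'F',np.round(s['ft_force'],2),'q7',round(s['joint_pos'][6],3),'t',s['clock'])
E
python3 -c "
from h import *
plan(464.1,226,130)"
```

```text
shift [-327.7 -250.7   92.2] yaw_y 65.4 F [-0.1   0.42 -0.43] q7 -0.058 t 0.15
```

Request:
move_arm([
  [70,-82,-63,23,0],
  [70,-110,-84,31,0],
  [70,-135,-105,39,0],
  [70,-162,-126,46,0],
  [70,-190,-147,54,0],
  [70,-217,-167,62,0],
  [70,-245,-188,69,0],
  [70,-272,-209,77,0],
  [70,-300,-230,84,0],
  [70,-327.7,-251,92,0],
  [70,-327.7,-251,92,0],
  [70,-327.7,-251,92,0],
  [70,-327.7,-251,92,0],
  [70,-327.7,-251,92,0],
  [70,-327.7,-251,92,0],
], newtons=20)

```text
clock: 1.4
ee_pos: [0.4635, 0.2278, 0.1307]
orientation: [-0.666, -3.07, -0.001]
ft_force: [-0.2, -0.4, 0.4]
opening: 0.0704
```

```bash
python3 -c "
from h import *
plan(464.1,226,16); snap('wrist','w1')
print(env.get_state()['joint_pos'])"
```

```text
shift [ -1.3  -1.5 114.7] yaw_y 65.5 F [-0.22 -0.37  0.38] q7 0.639 t 1.4
[-0.80183818  0.13162579  0.28104911  1.91541247 -0.0411619   1.09972447
  0.63911016]
```

View pics/w1.png

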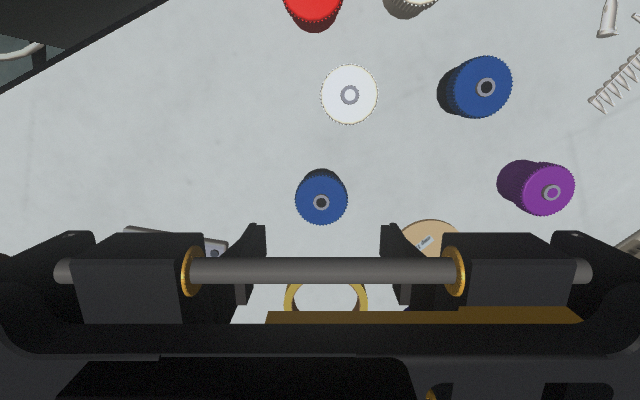

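The wrist view shows cap B at (321,200), between the fingers at x≈250 and 392. I'll cross-check its position with the wrist depth.

```bash
python3 - <<'E'
from h import *
z=np.load('pics/w1.npz'); ci={k:z[k] for k in z}; W=world(z['d'],ci); p=z['p'].astype(int)
for n,(u,v) in dict(B=(321,197),A=(485,85)).items():
    s=np.zeros((400,640),bool); s[v-32:v+32,u-38:u+38]=1
    m=s&(W[...,2]>.0425)&(W[...,2]<.0455)&(p[...,2]>p[...,0]+40)
    P=W[m]; print(n,len(P),cv2.minEnclosingCircle(P[:,:2].astype(np.float32)*1000),P[:,2].mean())
plan(464.1,226,16);print(env.get_state()['qd'])
E
```

```text
B 564 ((465.1108703613281, 225.43765258789062), 23.050790786743164) 0.042962615211745464
A 743 ((431.8226318359375, 384.0935363769531), 23.168149948120117) 0.04297633337404323
shift [ -1.2  -1.4 114.7] yaw_y 65.5 F [-0.62 -0.68 -0.42] q7 0.639 t 1.45
[ 0.00037223 -0.00049936  0.00476518  0.0013445   0.00140549 -0.00015078
  0.00305045]
```

Request:
move_arm([
  [70,-1.6,-1.4,35,0],
  [70,-1.6,-1.4,65,0],
  [70,-1.6,-1.4,90,0],
  [70,-1.6,-1.4,105,0],
  [70,-1.6,-1.4,114,0],
  [70,-1.6,-1.4,114.7,0],
  [70,-1.6,-1.4,114.7,0],
  [44,-1.6,-1.4,114.7,0],
  [44,-1.6,-1.4,114.7,0],
  [44,-1.6,-1.4,114.7,0],
  [44,-1.6,-1.4,114.7,0],
  [44,-1.6,-1.4,114.7,0],
  [44,-1.6,-1.4,114.7,0],
  [44,-1.6,-1.4,114.7,0],
], newtons=25)

```text
clock: 2.62
ee_pos: [0.4654, 0.2245, 0.0164]
orientation: [0.67, 3.069, 0.001]
ft_force: [-1.3, 0.6, 6.4]
opening: 0.0472
```

```bash
python3 -c "
from h import *
plan(464.1,226,150)"
```

```text
shift [   1.8    0.9 -133.6] yaw_y 65.4 F [-1.25  0.63  6.42] q7 0.691 t 2.6167
```

Request:
move_arm([
  [44,0,0,-20,0],
  [44,0,0,-50,0],
  [44,0,0,-85,0],
  [44,0,0,-115,0],
  [44,0,0,-130,0],
  [44,0,0,-134,0],
  [44,0,0,-134,0],
])

```text
clock: 3.2
ee_pos: [0.4653, 0.2244, 0.1504]
orientation: [0.67, 3.068, 0.002]
ft_force: [-1.0, 0.1, -1.8]
opening: 0.0471
```

```bash
python3 -c "
from h import *
plan(490.9,31.6,140)"
```

```text
shift [-103.6 -164.6   10.2] yaw_y 65.4 F [-1.    0.14 -1.81] q7 0.639 t 3.2
```

Request:
move_arm([
  [44,-20,-20,0,0],
  [44,-45,-45,0,0],
  [44,-70,-70,0,0],
  [44,-95,-95,0,0],
  [44,-120,-120,0,0],
  [44,-145,-145,0,0],
  [44,-160,-160,0,0],
  [44,-164,-164.6,0,0],
  [44,-164,-164.6,0,0],
  [44,-164,-164.6,0,0],
  [44,-164,-164.6,0,0],
])

```text
clock: 4.12
ee_pos: [0.5447, 0.0079, 0.1488]
orientation: [-0.667, -3.068, 0.0]
ft_force: [0.3, 0.3, -1.8]
opening: 0.0469
```

```bash
python3 -c "
from h import *
plan(490.9,31.6,140);snap('wrist','w2')"
```

```text
shift [58.8 -0.7  8.9] yaw_y 65.5 F [ 0.3   0.31 -1.83] q7 1.129 t 4.1167
```

View pics/w2.png

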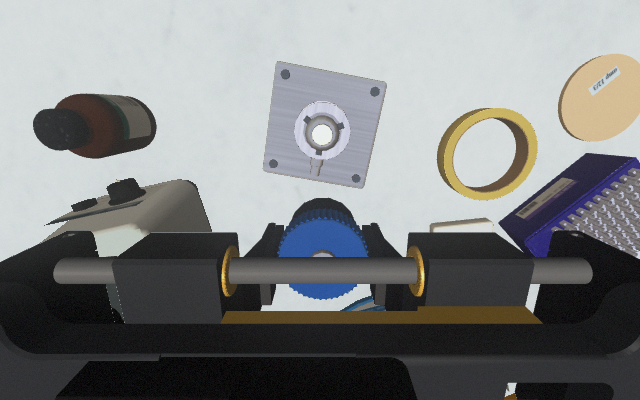

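The wrist view shows the spigot and plunger at about (321,133), with the nipple pointing down to (316,170). The held cap is at (322,250) and looks level. I'll measure both in this one frame.

```bash
python3 - <<'E'
from h import *
s_=env.get_state();R=cv2.Rodrigues(np.array(s_['orientation']))[0];t=np.array(s_['ee_pos'])
z=np.load('pics/w2.npz'); ci={k:z[k] for k in z}; W=world(z['d'],ci); p=z['p'].astype(int)
def circ(P,n):
    c,r=cv2.minEnclosingCircle(P[:,:2].astype(np.float32)*1000); 
    A=np.c_[2*P[:,:2],np.ones(len(P))]
    print(n,len(P),np.round(c,1),round(r,1),'z',P[:,2].mean().round(4)); return c
def box(u,v,a): 
    s=np.zeros((400,640),bool); s[v-a:v+a,u-a:u+a]=1; return s
Z=W[...,2]; b=box(322,132,32)
for lo,hi in [(.0875,.094),(.0775,.083),(.055,.061)]: c=circ(W[b&(Z>lo)&(Z<hi)],(lo,hi))
b=box(322,140,90); P=W[b&(Z>.009)&(Z<.015)]; print(cv2.minAreaRect(P[:,:2].astype(np.float32)*1000))
# held cap, tool frame
T=(W-t)@R*1000
m=box(322,250,60)&(p[...,2]>p[...,0]+40)
print('cap z in tool',np.percentile(T[m][:,2],[5,50,95]))
q=T[m&(abs(T[...,2]+28)<2.0)]; print(len(q),q.min(0),q.max(0))
A=np.c_[2*q[:,:2],np.ones(len(q))]
print('extent',np.percentile(q[:,0],[1,99]),np.percentile(q[:,1],[1,99]))
# upper (image) edge silhouette
m2=box(322,235,45)&(T[...,2]<30)&(T[...,2]>-30)&(p[...,2]>p[...,0]+20)
for u in (300,322,344):
    v=np.where(m2[:,u])[0]; print(u,v.min(),v.max(),T[v.min(),u],T[v.max(),u])
E
```

```text
(0.0875, 0.094) 290 [491.   31.4] 7.8 z 0.0883
(0.0775, 0.083) 245 [491.2  31.5] 12.0 z 0.0783
(0.055, 0.061) 1418 [491.2  31.4] 24.2 z 0.0564
((491.188232421875, 31.517333984375), (108.7481460571289, 108.75666809082031), 55.22940444946289)
cap z in tool [-26.2965907  -25.2472636  -22.91794758]
404 [-20.51349977 -21.69453805 -27.15252329] [ 23.34639584  20.91799208 -26.0010599 ]
extent [-19.6814825   22.18862962] [-19.98133191  19.31926247]
300 215 256 [ 19.93108463 -12.92394061  -8.62740057] [  3.05642053 -12.10528802 -24.43443047]
322 209 249 [23.82274947 -0.64657974 -9.645719  ] [  7.8399639   -0.62624751 -25.9291706 ]
344 215 256 [ 20.60924705  11.47623449 -10.46175508] [  3.52561988  10.76784362 -25.30847558]
```

```bash
python3 -c "
from h import *
plan(491.5,31.7,116)"
```

```text
shift [58.3 -0.6 33.2] yaw_y 65.5 F [ 0.18  0.45 -0.99] q7 1.129 t 4.1667
```

Request:
move_arm([
  [44,12,0,5,0],
  [44,28,0,10,0],
  [44,44,0,18,0],
  [44,54,-0.6,25,0],
  [44,58.3,-0.6,31,0],
  [44,58.3,-0.6,33,0],
  [44,58.3,-0.6,33,0],
  [44,58.3,-0.6,33,0],
])

```text
clock: 4.83
ee_pos: [0.4929, 0.03, 0.1171]
orientation: [0.669, 3.069, -0.0]
ft_force: [-0.7, -0.7, -2.0]
opening: 0.0473
```

```bash
python3 -c "
from h import *
plan(491.5,31.7,98)"
```

```text
shift [ 2.   0.9 19.1] yaw_y 65.4 F [-0.71 -0.7  -1.97] q7 1.039 t 4.8333
```

Request:
move_arm([
  [44,2,1,3,0],
  [44,2,1,7,0],
  [44,2,1,11,0],
  [44,2,1,14,0],
  [44,2,1,16,0],
  [44,2,1,16,0],
  [44,2,1,16,0],
])

```text
clock: 5.42
ee_pos: [0.4908, 0.0316, 0.1007]
orientation: [-0.67, -3.069, 0.0]
ft_force: [0.0, -0.3, -2.2]
opening: 0.0469
```

```bash
python3 -c "
from h import *
plan(491.5,31.7,98);snap('scene','s1')
z=np.load('pics/s1.npz');big=cv2.resize(z['p'][150:240,290:410,::-1],None,fx=6,fy=6,interpolation=cv2.INTER_CUBIC);cv2.imwrite('pics/s1z.png',big)"
```

```text
shift [-0.6  0.4  2.7] yaw_y 65.4 F [ 0.02 -0.27 -2.17] q7 1.043 t 5.4167
```

View pics/s1z.png

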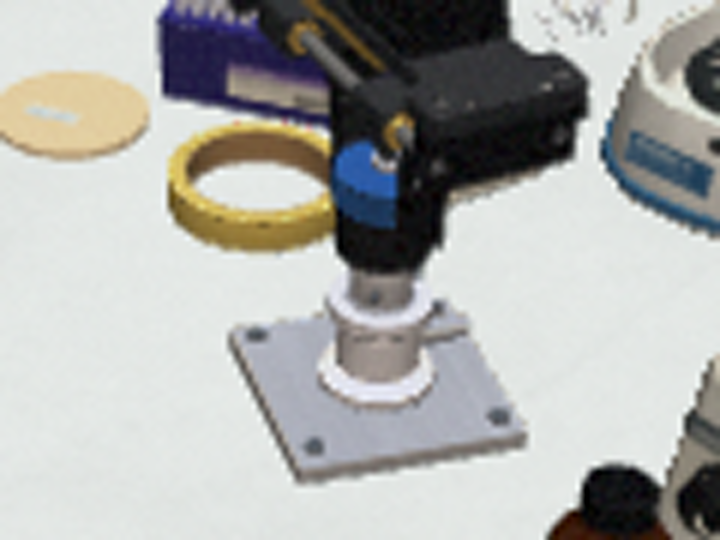

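The cap is centred over the spigot with its rim at about 85 mm. I'll lower it gently and watch the force.

Request:
move_arm([
  [44,-0.5,0.3,1,0],
  [44,-0.5,0.3,2,0],
  [44,-0.5,0.3,3,0],
  [44,-0.5,0.3,4,0],
  [44,-0.5,0.3,5,0],
  [44,-0.5,0.3,6,0],
  [44,-0.5,0.3,6.5,0],
  [44,-0.5,0.3,6.5,0],
])

```text
clock: 6.13
ee_pos: [0.4913, 0.0317, 0.0942]
orientation: [-0.67, -3.069, 0.0]
ft_force: [0.3, 0.0, -1.1]
opening: 0.0473
```

```bash
python3 -c "
from h import *
plan(491.5,31.7,98);st()"
```

```text
shift [-0.2  0.  -3.8] yaw_y 65.4 F [ 0.29  0.   -1.13] q7 1.048 t 6.1333
clock 6.1333
joint_pos [-0.5695  0.1264  0.4457  2.0134 -0.0639  1.0153  1.0478]
qd [-0.0008 -0.0016  0.0007 -0.0018  0.004   0.0016 -0.0006]
effort [ 9.40000e-03 -4.05334e+01  2.36130e+00 -3.57213e+01 -2.00000e-04
  4.76000e-02  1.03000e-02]
ee_pos [0.4913 0.0317 0.0942]
orientation [-6.6990e-01 -3.0691e+00  2.0000e-04]
ft_force [ 0.2916  0.0032 -1.1282]
ft_torque [-0.0079  0.0532 -0.0503]
opening 0.0473
[[-0.909  0.417 -0.   ]
 [ 0.417  0.909 -0.   ]
 [ 0.    -0.    -1.   ]]
```

Request:
move_arm([
  [44,0,0,1,0],
  [44,0,0,2,0],
  [44,0,0,3,0],
  [44,0,0,4,0],
  [44,0,0,4.5,0],
  [44,0,0,4.5,0],
])

```text
clock: 6.63
ee_pos: [0.4913, 0.0318, 0.0897]
orientation: [-0.67, -3.069, 0.0]
ft_force: [-1.0, 0.5, -2.0]
opening: 0.0472
```

The rim is near 74 mm with no contact, so cap B goes over the spigot. I'll continue down to the pins.

Request:
move_arm([
  [44,0,0,1,0],
  [44,0,0,2,0],
  [44,0,0,3,0],
  [44,0,0,3.6,0],
  [44,0,0,4.2,0],
  [44,0,0,4.2,0],
])

```text
clock: 7.13
ee_pos: [0.4917, 0.0317, 0.0861]
orientation: [0.67, 3.069, 0.0]
ft_force: [-2.1, -0.7, 4.6]
opening: 0.0473
```

Request:
move_arm([
  [44,0,0,0.4,-3],
  [44,0,0,0.4,-6],
  [44,0,0,0.4,-9],
  [44,0,0,0.4,-10],
  [44,0,0,0.4,-10],
])

```text
clock: 7.55
ee_pos: [0.4923, 0.0319, 0.0861]
orientation: [0.398, 3.115, 0.001]
ft_force: [-0.8, -0.4, 5.5]
opening: 0.0472
```

```bash
cat > t.py <<'E'
from h import *
s=env.get_state();R=cv2.Rodrigues(np.array(s['orientation']))[0]
print('p',np.round(np.array(s['ee_pos'])*1000,2),'yaw_y',np.degrees(np.arctan2(R[1,1],R[0,1])).round(1),'F',np.round(s['ft_force'],2),'T',np.round(s['ft_torque'],3),'q7',round(s['joint_pos'][6],3),'t',s['clock'])
E
python3 t.py
```

```text
p [492.35  31.86  86.1 ] yaw_y 75.4 F [-0.82 -0.41  5.51] T [-0.036  0.119  0.029] q7 1.227 t 7.55
```

Request:
move_arm([
  [44,0,0,0,5],
  [44,0,0,0,10],
  [44,0,0,0,13],
  [44,0,0,0,16],
  [44,0,0,0,19],
  [44,0,0,0,20],
  [44,0,0,0,20],
])

```text
clock: 8.13
ee_pos: [0.4925, 0.0318, 0.0861]
orientation: [0.936, 2.997, 0.001]
ft_force: [1.0, 0.2, 5.4]
opening: 0.0473
```

```bash
python3 t.py
```

```text
p [492.45  31.84  86.11] yaw_y 55.3 F [1.01 0.15 5.41] T [-0.172  0.06   0.03 ] q7 0.881 t 8.1333
```

Request:
move_arm([
  [44,0,0,0,3],
  [44,0,0,0,6],
  [44,0,0,0,9],
  [44,0,0,0,10],
  [44,0,0,0,10],
])

```text
clock: 8.55
ee_pos: [0.4925, 0.0317, 0.0861]
orientation: [1.194, 2.904, 0.002]
ft_force: [0.6, -0.3, 5.4]
opening: 0.0475
```

Request:
move_arm([
  [44,0,0,0,3],
  [44,0,0,0,6],
  [44,0,0,0,9],
  [44,0,0,0,10],
  [44,0,0,0,10],
])

```text
clock: 8.97
ee_pos: [0.4924, 0.0318, 0.0861]
orientation: [1.443, 2.789, 0.002]
ft_force: [-0.6, -1.3, 6.1]
opening: 0.0479
```

Request:
move_arm([
  [44,0,0,0,3],
  [44,0,0,0,6],
  [44,0,0,0,9],
  [44,0,0,0,10],
  [44,0,0,0,10],
])

```text
clock: 9.38
ee_pos: [0.4924, 0.0317, 0.086]
orientation: [1.679, 2.653, 0.002]
ft_force: [0.9, -0.4, 5.8]
opening: 0.0471
```

```bash
python3 t.py
```

```text
p [492.43  31.67  86.  ] yaw_y 25.3 F [ 0.93 -0.42  5.78] T [-0.358 -0.222 -0.029] q7 0.366 t 9.3833
```

Request:
move_arm([
  [44,0,0,0,3],
  [44,0,0,0,6],
  [44,0,0,0,9],
  [44,0,0,0,10],
  [44,0,0,0,10],
])

```text
clock: 9.8
ee_pos: [0.4912, 0.0318, 0.085]
orientation: [-1.903, -2.499, 0.001]
ft_force: [-0.4, -0.2, -0.3]
opening: 0.0472
```

```bash
python3 t.py
```

```text
p [491.22  31.77  85.05] yaw_y 15.4 F [-0.36 -0.16 -0.32] T [-0.093 -0.001 -0.039] q7 0.195 t 9.8
```

The force is gone and z has dropped, so the keyways have caught the pins. I'll lower gently.

Request:
move_arm([
  [44,0,0,0.7,1],
  [44,0,0,1.4,2],
  [44,0,0,2.1,2],
  [44,0,0,2.8,2],
  [44,0,0,3,2],
  [44,0,0,3,2],
])

```text
clock: 10.3
ee_pos: [0.4913, 0.0317, 0.0821]
orientation: [-1.947, -2.465, 0.001]
ft_force: [0.1, -0.6, -2.1]
opening: 0.0471
```

```bash
python3 t.py
```

```text
p [491.3   31.73  82.1 ] yaw_y 13.4 F [ 0.1  -0.57 -2.05] T [-0.197  0.082 -0.004] q7 0.163 t 10.3
```

Request:
move_arm([
  [44,0,0,1,0],
  [44,0,0,2,0],
  [44,0,0,3,0],
  [44,0,0,4,0],
  [44,0,0,5,0],
  [44,0,0,5,0],
], newtons=40)

```text
clock: 10.8
ee_pos: [0.4915, 0.0317, 0.0773]
orientation: [-1.948, -2.465, -0.0]
ft_force: [-3.4, -0.5, 4.4]
opening: 0.0467
```

```bash
python3 t.py
```

```text
p [491.46  31.75  77.32] yaw_y 13.4 F [-3.42 -0.46  4.41] T [-0.227  0.546 -0.026] q7 0.167 t 10.8
```

Request:
move_arm([
  [44,0,0,1,0],
  [44,0,0,2,0],
  [44,0,0,3,0],
  [44,0,0,3.7,0],
  [44,0,0,4,0],
  [44,0,0,4,0],
])

```text
clock: 11.3
ee_pos: [0.4915, 0.0317, 0.0743]
orientation: [-1.948, -2.464, -0.001]
ft_force: [-8.2, -2.1, 18.2]
opening: 0.0469
```

```bash
python3 t.py
```

```text
p [491.52  31.71  74.34] yaw_y 13.4 F [-8.17 -2.15 18.21] T [-0.433  1.866  0.025] q7 0.171 t 11.3
```

Request:
move_arm([
  [44,0,-0.3,0.2,0],
  [44,0,-0.6,0.4,0],
  [44,0,-0.8,0.6,0],
  [44,0,-0.8,0.6,0],
  [44,0,-0.8,0.6,0],
])

```text
clock: 11.72
ee_pos: [0.4915, 0.0317, 0.0743]
orientation: [1.948, 2.465, 0.003]
ft_force: [-6.9, -1.3, 21.6]
opening: 0.0465
```

```bash
python3 t.py
```

```text
p [491.49  31.74  74.29] yaw_y 13.4 F [-6.94 -1.28 21.62] T [-0.37   1.728  0.042] q7 0.171 t 11.7167
```

Request:
move_arm([
  [44,0,-0.5,0.3,0],
  [44,0,-1,0.5,0],
  [44,0,-1.5,0.5,0],
  [44,0,-1.5,0.5,0],
  [44,0,-1.5,0.5,0],
])

```text
clock: 12.13
ee_pos: [0.4915, 0.0317, 0.0743]
orientation: [1.946, 2.463, 0.006]
ft_force: [-1.5, -0.5, 19.0]
opening: 0.047
```

```bash
python3 t.py; python3 -c "
from h import *
snap('scene','s2');snap('wrist','w3')
z=np.load('pics/s2.npz');big=cv2.resize(z['p'][150:240,290:410,::-1],None,fx=6,fy=6,interpolation=cv2.INTER_CUBIC);cv2.imwrite('pics/s2z.png',big)"
```

```text
p [491.47  31.71  74.31] yaw_y 13.4 F [-1.5  -0.55 19.04] T [-0.258  0.775 -0.029] q7 0.17 t 12.1333
```

View pics/s2z.png

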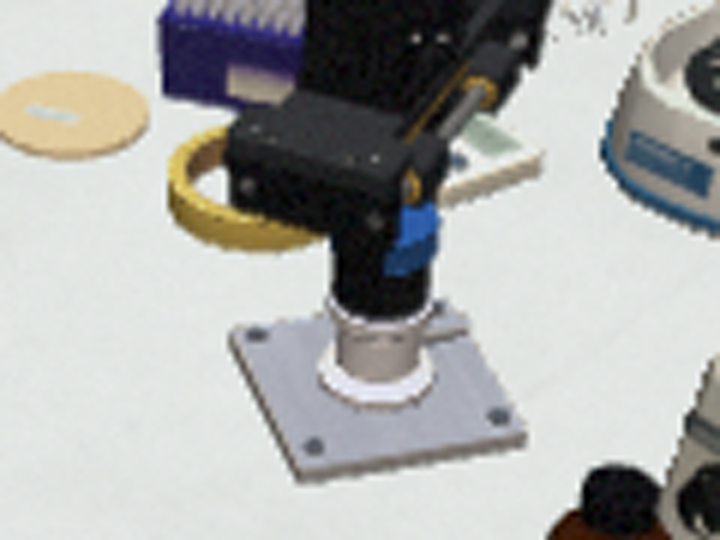

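View pics/w3.png

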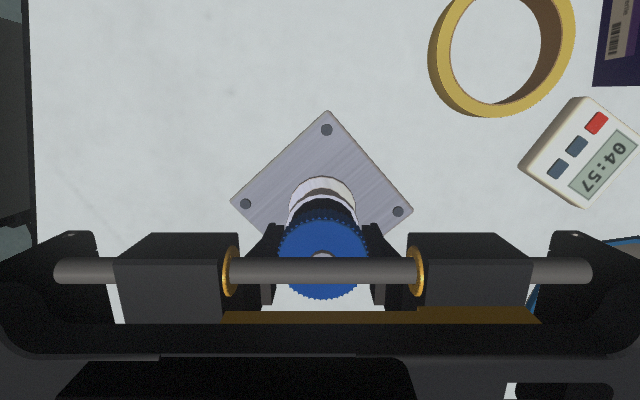

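Request:
move_arm([
  [44,0,0,0.4,0.5],
  [44,0,0,0.8,0],
  [44,0,0,0.8,0],
  [44,0,0,0.8,0],
  [44,0,0,0.8,0],
  [44,0,0,0.8,0],
  [44,0,0,0.8,0],
])

```text
clock: 12.82
ee_pos: [0.4916, 0.0317, 0.0742]
orientation: [1.947, 2.463, 0.007]
ft_force: [-7.5, -2.1, 30.8]
opening: 0.0469
```

```bash
python3 t.py; python3 -c "
from h import *
p,d,ci=snap('wrist','w4')
print(env.get_state()['qd'].round(4))
"
```

```text
p [491.56  31.71  74.22] yaw_y 13.4 F [-7.46 -2.09 30.78] T [-0.312  1.686 -0.131] q7 0.17 t 12.8167
[-0.0004 -0.0001 -0.0011 -0.0008  0.0001  0.001   0.0014]
```

```bash
python3 - <<'E'
from h import *
import os
for f in ['w2','w4']:
    z=np.load(f'pics/{f}.npz'); ci={k:z[k] for k in z}; W=world(z['d'],ci); p=z['p'].astype(int)
    m=np.zeros((400,640),bool); m[225:262,285:360]=1; m&=p[...,2]>p[...,0]+60
    print(f,'cap top z',np.percentile(W[m][:,2],[50,80]).round(4))
    b=W[60:250,200:420][...,2]; q=b[(b>.008)&(b<.016)];print('base',np.median(q)); q=b[(b>.054)&(b<.061)];print('shoulder',np.median(q),len(q))
E
```

```text
w2 cap top z [0.1745 0.175 ]
base 0.010176586849097918
shoulder 0.05625352285018695 1480
w4 cap top z [0.1001 0.1006]
base 0.010213914991243762
shoulder 0.05626817752602658 513
```

Request:
move_arm([
  [44,0,0,-0.4,0],
  [44,0,0,-0.7,0],
  [44,0,0,-0.7,0],
  [44,0,0,-0.7,0],
  [44,0,0,-0.7,0],
  [44,0,0,-0.7,0],
])

```text
clock: 13.37
ee_pos: [0.4915, 0.0317, 0.0743]
orientation: [1.946, 2.463, 0.006]
ft_force: [-2.5, -0.7, 21.2]
opening: 0.0465
```

```bash
python3 t.py; python3 -c "
from h import *
snap('top','top2')"
```

```text
p [491.54  31.72  74.29] yaw_y 13.4 F [-2.45 -0.68 21.21] T [-0.182  0.805 -0.117] q7 0.17 t 13.3667
```

View pics/top2.png

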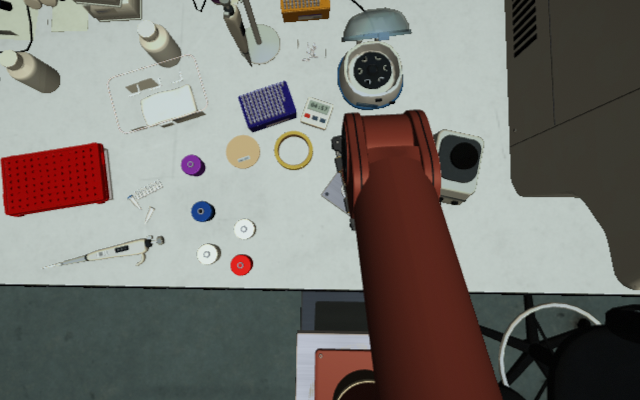

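The top view shows the other blue cap still upright at (203,211), with the dish at (243,151), the tape at (293,150) and the look-alikes unmoved. The bottle is hidden under the arm here, but the earlier scene view shows it in place. I'm handing in the job.

```bash
python3 -c "
from h import *
env.job_done()"; python3 t.py
```

```text
the job is handed in; nothing more can be done
the job is handed in; nothing more can be done
```

The fitting cap is home on the shoulder, still gripped and held down. I handed the job in at about 13.4 s of the 64 s allowed.

- **Which cap fits:** I tried the blue cap nearer the cell first. It went over the spigot freely, past 80 mm, and rested on the pins with its rim at 70 mm. I did not try the other blue cap; it still stands upright where it was.
- **Turning:** I first turned about 10° one way, then back the other way with about 8 N of push. About 50° from the starting angle on that side, the push force vanished and the cap dropped, so the keyways were over the pins.
- **Seating:** I pushed it down against the spring to a firm stop, 11.8 mm below the resting height (12 mm expected). The wrist camera put the cap's top at about 101.9 mm after correcting its offset; 102 mm is home. Pressing up to about 33 N for a moment moved it less than 0.1 mm.
- **Final hold:** the last reading showed about 21 N down, with a 40 N grip and about 2.5 N sideways. A sideways force of about 8 N appeared while seating, and I eased it off.
- **Bystanders:** the last top view showed the petri dish, tape roll and look-alikes unmoved. The arm hid the bottle in that view; the last scene view, 1.2 s earlier, showed it in place.

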